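# Back the tap out and clear the tapped strip

## Task

The hole in the metal strip has been tapped: turn the hand tapper's crank anticlockwise until the drag falls away and the tap is clear of the hole, never letting the strip push hard on the brittle tap. Then slide the strip forward between its guide rails until it overhangs the bed's front edge by at least 30 mm, still lying flat on the bed. Pinch it there and set it down flat in the open grey tote, letting go only when it is right down inside, and leave the oil bottle standing where it is.

Things in the scene. Friction and masses are not known exactly. Their poses are not given: they have to be found in the camera images.
- tapper: Bench hand tapper, fixed: green bed 245 long (x) by 130 wide (y), flat steel top 45 mm above the table; a column at the rear carries an arm and a round boss (56 mm diameter, 137 to 195 mm high) round the upright spindle. Origin: on the spindle's axis at table level; +x points from the bed's front edge (x = -142) to its rear edge (x = +103), z up.
- bed_front (a point): Middle of the bed's front edge, on its steel top (tapper frame: x = -142, y = 0, 45 mm above the table). Two guide rails, 6 mm high, run from this edge back to x = +24, at y = +-21 to +-34 mm. Between them is the 42 mm wide nest of the strip, open at this edge, closed at the rear by a low stop (x = +23.5). Axes as the tapper's.
- hub_top (a point): Top of the crank's hub, on the spindle's axis, 224 to 235 mm above the table. Turned anticlockwise seen from above, crank, spindle and tap rise together 2.0 mm a turn. With the tap in the thread the crank drags with 0.4 to 0.7 N m (8 to 12 N at the handle), then suddenly under 0.05 N m: 1.9 to 3 turns from the start. It then has 1.8 free turns to a stop and stays where it is left.
- handle_mid (a point): Middle of the crank's upright black handle, a freely spinning round sleeve, 24 mm diameter, 55 mm high (27 mm each way from this point, which is 246 to 256 mm above the table). It stands on the end of the crank's arm, 55 mm from the spindle's axis, at any angle at the start; the arm turns level above the boss, its top 30 mm below this point.
- tap: The tap, a steel thread-cutting tool, 14 mm diameter, 52 mm visible below the chuck (31 mm diameter), on the spindle's axis. Origin: centre of its lower end (tip). It is out of the hole when the tip is above the strip's top face, 50.0 mm above the table; the drag drops as the tip reaches 50.6 mm; it rises to 54 mm at most. Brittle: the strip must not push on it with more than 25 N.
- strip_mid (a point): Centre, half-way through the thickness, of the bare metal strip: 160 long (x), 40 wide (y), 5 mm thick, 0.25 kg, flat in the nest, x axis as the tapper's. At first it is 47.5 mm above the table, 58 mm in front of the spindle's axis, its front end 4 mm short of the front edge. The rails stand 1 mm above its top, so its sides cannot be gripped in the nest.
- strip_hole (a point): Centre of the strip's 14 mm tapped hole, on its top face, 58 mm behind the strip's centre (22 mm from its rear end); at first round the tap. The bed is smooth and oiled: a fingertip pressed on the strip straight from above with about 5 N drags it along. It overhangs 30 mm when it has come 34 mm forward, and would tip off after 84 mm.
- tote: Open, empty grey plastic tote for finished parts, fixed, 240 mm long (x), 180 mm wide (y), 50 mm high, rim 250 by 192 mm, walls and floor 4 mm thick. Origin: centre of its underside, on the table. It stands left or right of the tapper.
- holder_rack: Green rack, 200 by 150 mm, with three steel tool holders standing in it, up to 175 mm high; fixed, on the side of the tapper where the tote is not. Origin: centre of its underside.
- oil_bottle: White squeeze bottle with a black nozzle, 44 mm diameter, 128 mm high, standing on the table close beside the bed, left of the column. Origin: centre of its underside. Leave it alone.
Mind the look-alikes: they are no part of the job. There is more than one size of the part that bears strip_mid; the job needs the larger.

How it is judged:
By the outcome, as a careful person would: the job done as asked, in the order asked, and still so for the second after the job is handed in, with the robot touching nothing.
It also fails if it takes over 72 s, if anything falls off the work surface, if the arm or the gripper's body presses on something with over 40 N, if the wrist force passes 120 N, or if a joint passes its speed limit or range.

## Robot

A 6-joint arm with a two-finger parallel gripper is mounted at the origin on the work surface. World frame = base frame: x ahead of the robot, y to its left, z up, the work surface at z = 0. Lengths are in m, angles in rad, forces in N, time in s.
With the tool pointing down it reaches from about 0.3 to 0.85 m from the base axis. Payload 4.2 kg.
Tool frame: the origin (TCP) lies between the finger pads; the fingertips stand 25 mm ahead of it and the grasp point (between the pads) lies 6 mm ahead of it (manip.nose_length is the distance from the TCP to the fingertips, in m); y points along the fingers, z is the direction in which the jaws open and shut, and the axes are right-handed (so a half turn about y gives the same grasp; the last joint's range is limited). The gripper opens to 91 mm and grips with 3 to 60 N. Pads are 32 mm wide; open, the fingers measure 118 mm over their backs; the gripper's body (76 mm by 178 mm) begins 60 mm behind the grasp point.
Start: joints at [-1.182, 0.32, 1.565, -0, 1.257, -0.02], TCP at [0.229, -0.528, 0.239] pointing down, gripper open.
Joint ranges: [-3.11, 3.11], [-0.84, 2.01], [0.21, 2.61], [-1.34, 4.49], [0.05, 2.63], [-2.56, 2.56]. Speed limits (rad/s): [2.57, 2.57, 3.14, 3.14, 3.14, 3.14].

## Interface

Orientations are given as a unit quaternion [x, y, z, w].
In Python, from cell import readout, eyes, manip gives the robot as it stands.
- The arm moves only by the tool jog_arm, never from a script. Its argument "rows" is one flat list of numbers, 7 for each row, row after row: the closure, from 0 (fully open) to 1 (shut), then the shift along the tool's x, y, z in mm, then the turn, a rotation vector about the tool's x, y, z in degrees. A call has 1 to 12 rows; each row shifts and turns the commanded pose from where the row before left it, along the tool's axes as they then stand; what a row does not reach is not made up. A row lasts 1/8 s, in which the tool goes at most 62.5 mm and 10.7 degrees, less where a joint would pass 70% of its speed; a pose out of reach is approached as far as the arm can. A call is refused whole if a number of a shift passes 62.5 or a number of a turn 10.7, either way. A call with a gripper value outside its range is refused whole. The fingers move at their own pace and stop on an object; "newtons" is the grip in N (left out, the last holds). Time passes only in rows, so rows that do not move let the fingers close. It gives the time, the measured TCP pose, the force and the opening at its end, in the units of the state.
- readout.observe(): the state, without advancing time (a new reading comes with each control period).
- eyes.camera(name): name is "scene" or "top" or "wrist"; returns (picture, depth): 400x640x3 uint8, red, green, blue; 400x640 float32, m along the optical axis (not along the pixel's ray), 0 where there is no reading.
- eyes.get_calibration(name): a dict with "mtx" (3x3 intrinsics, pixels), "cam_to_world" (4x4, takes a point from camera to world coordinates). Camera axes: x right, y up, looking along -z (the intrinsics and any distortion apply to the point x, -y, -z); pixel columns grow to the right and rows downward; lengths in m; the calibration is good to about 2 mm. A picture is of the moment at which its call begins: read the wrist's pose just before it. get_calibration takes no time and is no camera call; for the wrist camera it gives the pose at the moment of the call.
- manip.close_job(): hands the job in, once; it reports no verdict.
The state is a dict: "time": time; "joint_positions": joint angles; "qvel": joint speeds; "joint_efforts": joint torques, N m; "tcp_pos": TCP position; "eef_rot": TCP orientation; "force": force on the tool from outside, world axes, zero at the start; "ft_torque": the same for the moment, N m; "grip_width": finger opening in m.
Only numpy, scipy, OpenCV 4.12 (cv2) and the standard library are available. Lean on these libraries where they do the work, as an engineer would, in place of code of your own. Each camera call takes 0.05 s, during which the arm holds its last target.

## Working session

There is one attempt and no reset: what is moved stays moved. The work goes in short steps, Python scripts to look and compute and a tool call to move; the robot and the scene stay as the last step left them, time stands still between calls to the robot, and variables do not carry over. Pictures are saved under pics/ and viewed, and the job is handed in when it is done.

Besides the shell and the picture viewer there is one more tool, called after "Call:" as name(argument=value, ...), one argument or row to a line, values as JSON. jog_arm: Moves the arm, as the interface text tells. Its arguments: {"type":"object","properties":{"rows":{"type":"array","items":{"type":"number"}},"newtons":{"type":"number"}},"required":["rows"]}

```bash
ls; mkdir -p pics; python3 - <<'E'
from cell import readout, eyes, manip
import cv2, numpy as np
s=readout.observe(); print(s, manip.nose_length)
for n in ("scene","top"):
    p,d=eyes.camera(n); cv2.imwrite(f"pics/{n}0.png",p[:,:,::-1]); np.save(f"{n}0.npy",d)
    c=eyes.get_calibration(n); print(n,{k:np.round(v,3).tolist() if hasattr(v,'shape') else v for k,v in c.items()})
E
```

```text
pics
{'time': 0.0, 'joint_positions': array([-1.18201654e+00,  3.20341762e-01,  1.56565896e+00, -8.14247024e-06,
        1.25742145e+00, -2.00158041e-02]), 'qvel': array([ 0.00193721, -0.0003382 ,  0.00122362,  0.00011005,  0.00110929,
        0.00115178]), 'joint_efforts': array([-1.62770622e-03, -4.12451220e+01, -2.31972992e+01,  7.24342908e-02,
        4.57026763e-02, -1.48887389e-04]), 'tcp_pos': array([ 0.22838178, -0.52720102,  0.23809941]), 'eef_rot': array([-0.14364888,  0.69302212, -0.69175138,  0.14340632]), 'force': array([ 0.78289659,  0.11923007, -0.28422821]), 'ft_torque': array([ 0.00228575, -0.05266381,  0.01444748]), 'grip_width': 0.09110385145536852} 0.025
scene {'mtx': [[368.254, 0.0, 324.179], [0.0, 368.254, 202.102], [0.0, 0.0, 1.0]], 'cam_to_world': [[-0.183, -0.529, 0.829, 1.324], [0.983, -0.08, 0.166, 0.169], [-0.021, 0.845, 0.534, 0.655], [0.0, 0.0, 0.0, 1.0]]}
top {'mtx': [[482.717, 0.0, 319.15], [0.0, 482.717, 201.056], [0.0, 0.0, 1.0]], 'cam_to_world': [[0.027, 0.989, -0.147, 0.424], [-0.999, 0.03, 0.019, 0.019], [0.024, 0.147, 0.989, 1.37], [0.0, 0.0, 0.0, 1.0]]}
```

View pics/scene0.png

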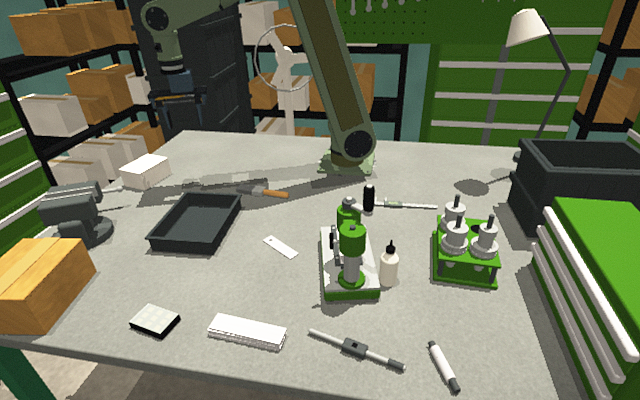

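View pics/top0.png

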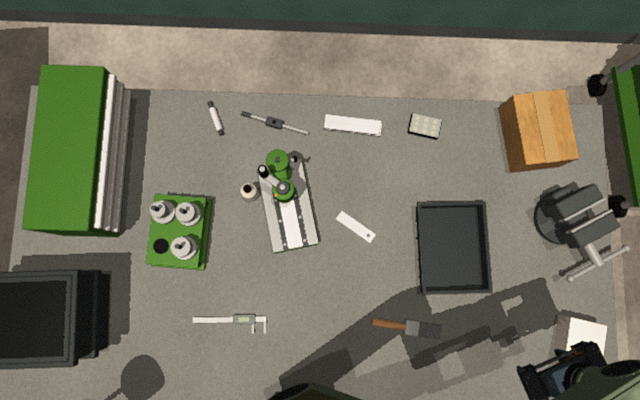

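```bash
cat > h.py <<'E'
from cell import readout, eyes, manip
import cv2, numpy as np
from scipy.spatial.transform import Rotation as R
def ray(c,u,v):
    M=c['cam_to_world'];K=c['mtx']
    d=np.array([(u-K[0,2])/K[0,0],-(v-K[1,2])/K[1,1],-1.0])
    return M[:3,3],M[:3,:3]@d
def onplane(c,u,v,z):
    o,d=ray(c,u,v); t=(z-o[2])/d[2]; return o+t*d
def proj(c,P):
    M=c['cam_to_world'];K=c['mtx']
    q=M[:3,:3].T@(np.asarray(P)-M[:3,3]); return np.array([K[0,2]+K[0,0]*q[0]/-q[2],K[1,2]-K[1,1]*q[1]/-q[2]])
def cloud(c,d):
    M=c['cam_to_world'];K=c['mtx'];v,u=np.mgrid[:d.shape[0],:d.shape[1]]
    q=np.stack([(u-K[0,2])/K[0,0]*d,-(v-K[1,2])/K[1,1]*d,-d],-1)
    return q@M[:3,:3].T+M[:3,3]
def crop(p,x0,y0,x1,y1,s,name):
    cv2.imwrite(name,cv2.resize(p[y0:y1,x0:x1],None,fx=s,fy=s,interpolation=cv2.INTER_CUBIC))
E
python3 - <<'E'
from h import *
a=cv2.imread('pics/top0.png');b=cv2.imread('pics/scene0.png')
crop(a,230,140,390,260,5,'pics/topc.png'); crop(b,290,170,450,310,4,'pics/scenec.png')
E
```

```text
(no output)
```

View pics/topc.png

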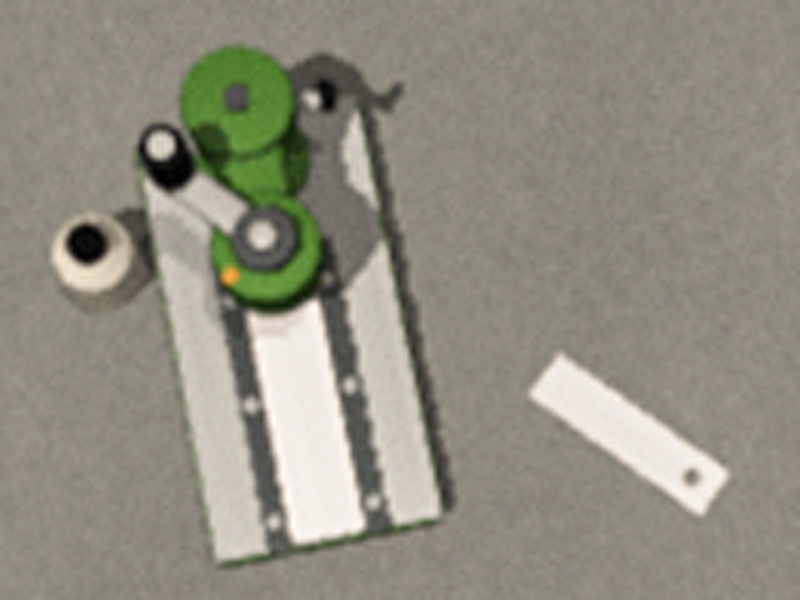

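View pics/scenec.png

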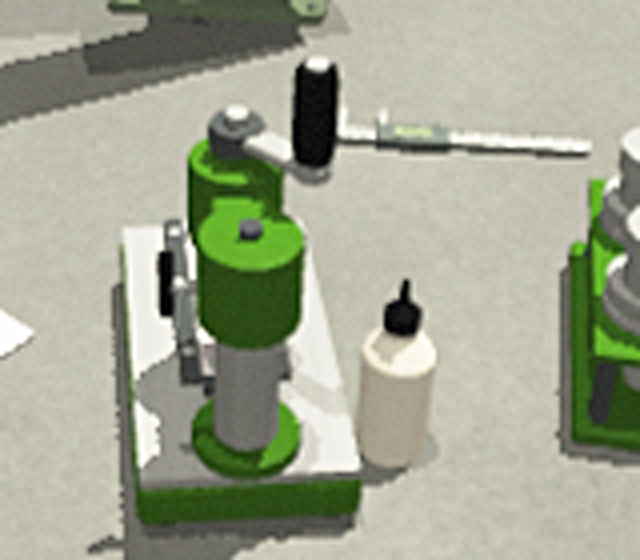

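```bash
python3 - <<'E'
from h import *
t=eyes.get_calibration('top');s=eyes.get_calibration('scene')
def tri(a,b):
    o1,d1=ray(t,*a);o2,d2=ray(s,*b)
    k=np.linalg.lstsq(np.stack([d1,-d2],1),o2-o1,rcond=None)[0]
    p,q=o1+k[0]*d1,o2+k[1]*d2; return np.round((p+q)/2,4),round(np.linalg.norm(p-q),4)
print('handle top',tri((262,169.2),(369,185.5)))
print('hub top',tri((282.4,187.2),(349,197.8)))
L=onplane(t,273.6,252.6,.045);Rr=onplane(t,318,244,.045)
BR=onplane(t,303,161,.045)
print(L,Rr,BR,np.linalg.norm(L-Rr), np.degrees(np.arctan2(*(L-Rr)[1::-1])))
m=(L+Rr)/2; print('front mid',m)
for nm,cs in dict(tote=[(417,201),(485,201),(490,292),(420,293)]).items():
    for q in cs: print(nm,onplane(t,*q,.05))
d=np.load('top0.npy');C=cloud(t,d)
for nm,(u,v) in dict(column=(277,160),col2=(272,158),hub=(282,187),arm=(272,178),handle=(262,169),boss=(290,195),bottle=(247,189),strip=(291,225),bed=(310,225),rackholder=(187,208)).items(): print(nm,np.round(C[v,u],3))
print(R.from_quat(readout.observe()['eef_rot']).as_matrix().round(3))
W=eyes.get_calibration('wrist');print(W['mtx'].round(1).tolist(),W['cam_to_world'].round(3).tolist())
# strip fit along y: front edge, rails
h=C[...,2];
E
```

```text
handle top (array([0.6579, 0.1311, 0.2756]), np.float64(0.0004))
hub top (array([0.6265, 0.086 , 0.2225]), np.float64(0.0012))
[0.47609733 0.11276424 0.045     ] [ 0.50294348 -0.00765682  0.045     ] [0.73427136 0.04085969 0.045     ] 0.12337725784028843 102.5677561705992
front mid [0.4895204  0.05255371 0.045     ]
tote [ 0.62970903 -0.27941428  0.05      ]
tote [ 0.63555117 -0.46996404  0.05      ]
tote [ 0.38606067 -0.47772254  0.05      ]
tote [ 0.37839872 -0.28686702  0.05      ]
column [0.699 0.103 0.198]
col2 [0.704 0.116 0.195]
hub [0.627 0.086 0.223]
arm [0.649 0.112 0.218]
handle [0.658 0.131 0.276]
boss [0.612 0.067 0.197]
bottle [0.639 0.185 0.11 ]
strip [0.552 0.068 0.05 ]
bed [0.555 0.016 0.041]
rackholder [0.581 0.334 0.129]
[[-0.918 -0.001  0.398]
 [-0.398  0.001 -0.918]
 [-0.    -1.    -0.002]]
[[338.9, 0.0, 316.4], [0.0, 338.9, 200.8], [0.0, 0.0, 1.0]] [[0.398, 0.883, 0.249, 0.299], [-0.917, 0.384, 0.106, -0.496], [-0.002, -0.27, 0.963, 0.384], [0.0, 0.0, 0.0, 1.0]]
```

```bash
cat >> h.py <<'E'
def plan(target,yaw,n,st=None):
    """n rows to reach target TCP with tool x at yaw deg (tool down); prints shift per row in tool axes"""
    s=st or readout.observe(); r=R.from_quat(s['eef_rot']); p=s['tcp_pos']
    c,sn=np.cos(np.radians(yaw)),np.sin(np.radians(yaw))
    G=R.from_matrix(np.array([[c,0,-sn],[sn,0,c],[0,-1,0]]))
    tot=(r.inv()*G).as_rotvec(degrees=True); print('tot turn',tot.round(1),'dist',np.round((np.array(target)-p)*1000,1))
    if n==0: return
    q=r
    for i in range(n):
        print(np.round(q.inv().apply((np.array(target)-p)*1000/n),1).tolist(), np.round(tot/n,2).tolist()); q=q*R.from_rotvec(tot/n,degrees=True)
E
python3 - <<'E'
from h import *
plan((.62,.10,.33),12.5,17)
E
```

```text
tot turn [ 0.000e+00 -1.691e+02 -1.000e-01] dist [391.6 627.2  91.8]
[-35.8, -5.4, -24.7] [0.0, -9.95, -0.01]
[-39.5, -5.4, -18.2] [0.0, -9.95, -0.01]
[-42.1, -5.4, -11.1] [0.0, -9.95, -0.01]
[-43.3, -5.4, -3.6] [0.0, -9.95, -0.01]
[-43.3, -5.4, 3.9] [0.0, -9.95, -0.01]
[-42.0, -5.4, 11.3] [0.0, -9.95, -0.01]
[-39.4, -5.4, 18.4] [0.0, -9.95, -0.01]
[-35.6, -5.4, 25.0] [0.0, -9.95, -0.01]
[-30.8, -5.4, 30.7] [0.0, -9.95, -0.01]
[-25.0, -5.4, 35.6] [0.0, -9.95, -0.01]
[-18.5, -5.4, 39.4] [0.0, -9.95, -0.01]
[-11.4, -5.4, 42.0] [0.0, -9.95, -0.01]
[-4.0, -5.4, 43.3] [0.0, -9.95, -0.01]
[3.6, -5.4, 43.3] [0.0, -9.95, -0.01]
[11.0, -5.4, 42.1] [0.0, -9.95, -0.01]
[18.1, -5.4, 39.6] [0.0, -9.95, -0.01]
[24.7, -5.4, 35.8] [0.0, -9.95, -0.01]
```

Call:
jog_arm(
  rows=[0,-36,-8,-25,0,-10,0,0,-39,-8,-18,0,-10,0,0,-42,-8,-11,0,-10,0,0,-43,-8,-4,0,-10,0,0,-43,-8,4,0,-10,0,0,-42,-8,11,0,-10,0,0,-39,-8,18,0,-10,0,0,-36,-8,25,0,-10,0,0,-31,-8,31,0,-10,0,0,-25,-8,36,0,-10,0,0,-18,-8,39,0,-10,0,0,-11,-6,42,0,-10,0],
)

```text
time: 1.6
tcp_pos: [0.5023, -0.0829, 0.333]
eef_rot: [0.672, -0.22, 0.22, -0.672]
force: [-1.1, -0.3, -0.0]
grip_width: 0.0913
```

```bash
python3 - <<'E'
from h import *
plan((.60,.09,.34),12.5,5)
E
```

```text
tot turn [  0.  -48.7  -0. ] dist [ 97.7 172.9   7. ]
[-4.7, -1.4, 39.5] [0.0, -9.75, -0.0]
[2.1, -1.4, 39.7] [0.0, -9.75, -0.0]
[8.8, -1.4, 38.8] [0.0, -9.75, -0.0]
[15.2, -1.4, 36.7] [0.0, -9.75, -0.0]
[21.2, -1.4, 33.6] [0.0, -9.75, -0.0]
```

Call:
jog_arm(
  rows=[0,-5,-1,39,0,-9.75,0,0,2,-1,40,0,-9.75,0,0,9,-1,39,0,-9.75,0,0,15,-1,37,0,-9.75,0,0,21,-1,34,0,-9.75,0,0,0,0,0,0,0,0],
)

```text
time: 2.35
tcp_pos: [0.6007, 0.0913, 0.3366]
eef_rot: [-0.703, -0.075, 0.077, 0.703]
force: [-0.6, -0.6, -0.1]
grip_width: 0.0912
```

```bash
python3 - <<'E'
from h import *
plan((.60,.09,.34),12.5,0)
print(eyes.get_calibration('wrist')['cam_to_world'].round(4).tolist())
p,d=eyes.camera('wrist');np.save('w1.npy',d);cv2.imwrite('pics/w1.png',p[:,:,::-1])
E
```

```text
tot turn [-0.  -0.2 -0.1] dist [-0.7 -1.3  3.4]
[[-0.2146, -0.9407, -0.2628, 0.5268], [0.9767, -0.2065, -0.0584, 0.0756], [0.0006, -0.2692, 0.9631, 0.4829], [0.0, 0.0, 0.0, 1.0]]
```

View pics/w1.png

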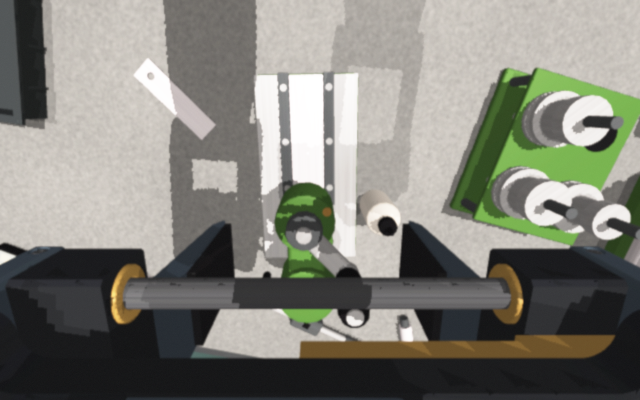

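```bash
python3 - <<'E'
from h import *
a=cv2.imread('pics/w1.png'); crop(a,240,60,400,340,2.1,'pics/w1c.png')
crop(a,245,65,375,200,5,'pics/w1d.png')
crop(a,260,200,390,335,4,'pics/w1e.png')
E
```

```text
(no output)
```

View pics/w1d.png

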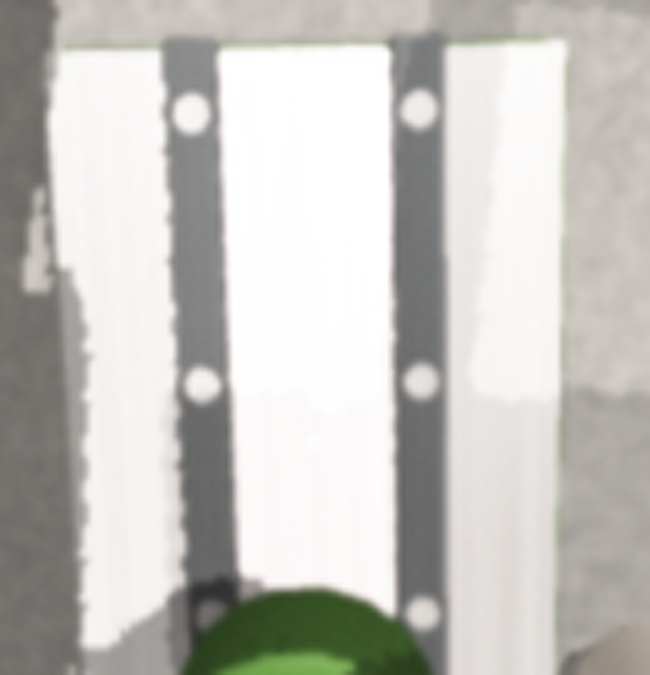

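View pics/w1e.png

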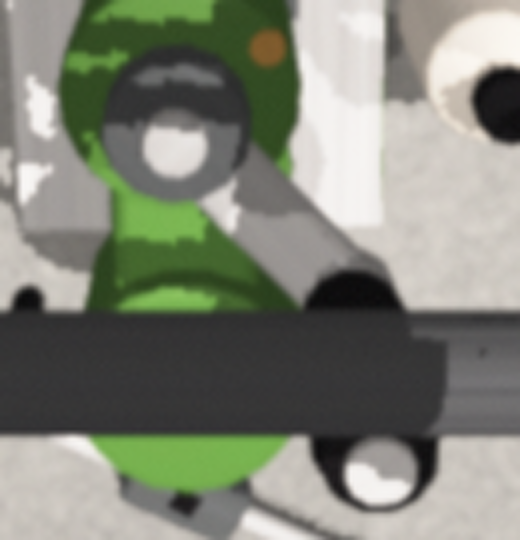

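```bash
python3 - <<'E'
from h import *
c=eyes.get_calibration('wrist');t=eyes.get_calibration('top')
f=lambda x,y,z:onplane(c,x/5+245,y/5+65,z)
l1,l2=f(190,114,.051),f(202,385,.051);r1,r2,r3=f(419,110,.051),f(421,381,.051),f(424,613,.051)
yw=lambda a,b:np.degrees(np.arctan2(*(b-a)[1::-1]))
print(l1,l2,r1,r2,r3,yw(l1,l2),yw(r1,r2),yw(r1,r3),yw(r1,l1)-90,yw(r2,l2)-90,np.linalg.norm(l1-r1))
print('mid',(l1+r1)/2,(l2+r2)/2)
print('front corners',f(60,50,.045),f(565,40,.045))
print('hub',onplane(c,303.75,236.25,.226),onplane(t,282.4,187.2,.226))
print('handle top',onplane(c,355,317.5,.276),onplane(t,262,169.2,.276))
def tri(a,b):
    o1,d1=ray(c,*a);o2,d2=ray(t,*b)
    k=np.linalg.lstsq(np.stack([d1,-d2],1),o2-o1,rcond=None)[0]
    p,q=o1+k[0]*d1,o2+k[1]*d2; return np.round((p+q)/2,4),round(np.linalg.norm(p-q),4)
print(tri((355,317.5),(262,169.2)),tri((303.75,236.25),(282.4,187.2)))
E
```

```text
[0.51372351 0.03029686 0.051     ] [0.57699186 0.04538494 0.051     ] [0.50104502 0.08431876 0.051     ] [0.56426864 0.09922779 0.051     ] [0.62275698 0.11336679 0.051     ] 13.413225946627556 13.268751257912733 13.423229470683072 -166.79219628039624 -166.70472691178594 0.05548972704217407
mid [0.50738426 0.05730781 0.051     ] [0.57063025 0.07230636 0.051     ]
front corners [ 0.50572913 -0.00398824  0.045     ] [0.47742278 0.1155362  0.045     ]
hub [0.62768795 0.08598349 0.226     ] [0.62593522 0.0851976  0.226     ]
handle top [0.66008493 0.13128825 0.276     ] [0.65781991 0.13090009 0.276     ]
(array([0.6569, 0.1302, 0.2808]), np.float64(0.0005)) (array([0.6246, 0.0852, 0.2337]), np.float64(0.0009))
```

```bash
python3 - <<'E'
from h import *
plan((.6585,.1308,.3366),13.35,2)
E
```

```text
tot turn [ 0.  -1.1 -0.1] dist [58.5 41.  -0.3]
[32.9, 0.1, 13.8] [0.01, -0.57, -0.06]
[33.0, 0.1, 13.5] [0.01, -0.57, -0.06]
```

Call:
jog_arm(
  rows=[0,33,0,13.8,0,-1.1,0,0,33,0,13,0,0,0,0.2,0,36,0,0,0,0,0.3,0,36,0,0,0,0,0.4,0,0,0,0,0,0],
)

```text
time: 3.02
tcp_pos: [0.6566, 0.1283, 0.2629]
eef_rot: [0.703, 0.078, -0.084, -0.702]
force: [-0.5, 0.3, 0.5]
grip_width: 0.0644
```

```bash
python3 - <<'E'
from h import *
plan((.6585,.1308,.265),13.35,0)
p,d=eyes.camera('wrist');cv2.imwrite('pics/w2.png',p[:,:,::-1])
E
```

```text
tot turn [ 0.  -0.2 -0.4] dist [1.9 2.5 2.1]
```

View pics/w2.png

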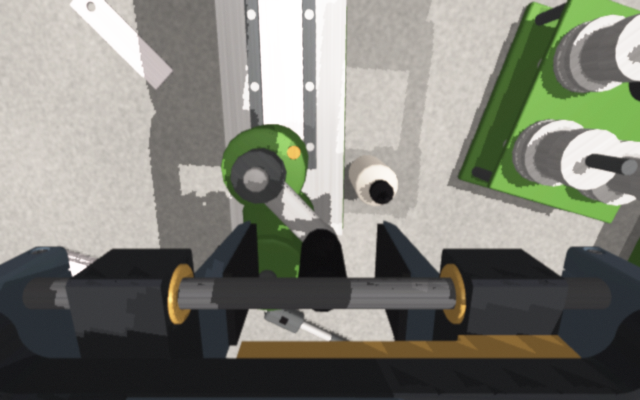

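Call:
jog_arm(
  rows=[0.6,2.4,-2,2,0,-0.2,0,0.8,0,0,0,0,0,0,1,0,0,0,0,0,0,1,0,0,0,0,0,0],
  newtons=30,
)

```text
time: 3.58
tcp_pos: [0.6606, 0.132, 0.2686]
eef_rot: [0.703, 0.083, -0.083, -0.702]
force: [0.7, 0.8, 1.5]
grip_width: 0.0232
```

```bash
python3 - <<'E'
from h import *
s=readout.observe();plan((.6585,.1308,.265),13.35,0);print(s['force'],s['grip_width'],s['ft_torque'],s['qvel'].round(3))
E
```

```text
tot turn [0.1 0.1 0.1] dist [-2.1 -1.2 -3.6]
[0.65296255 0.76569917 1.53722513] 0.023216856380148358 [-0.01155117 -0.10608317  0.02870138] [-0.    -0.002 -0.001  0.005 -0.002 -0.001]
```

```bash
python3 - <<'E'
import numpy as np
r=lambda a:55*np.array([np.cos(np.radians(a)),np.sin(np.radians(a))])
for k in range(18): a=41+20*k; print(k,a,(r(a+20)-r(a)).round(1))
E
```

```text
0 41 [-14.8  12. ]
1 61 [-18.1   6.2]
2 81 [-19.1  -0.3]
3 101 [-17.8  -6.8]
4 121 [-14.4 -12.5]
5 141 [ -9.3 -16.7]
6 161 [ -3.  -18.9]
7 181 [  3.6 -18.8]
8 201 [  9.8 -16.4]
9 221 [ 14.8 -12. ]
10 241 [18.1 -6.2]
11 261 [19.1  0.3]
12 281 [17.8  6.8]
13 301 [14.4 12.5]
14 321 [ 9.3 16.7]
15 341 [ 3.  18.9]
16 361 [-3.6 18.8]
17 381 [-9.8 16.4]
```

Call:
jog_arm(
  rows=[1,-14.8,-0.1,12,0,0,0,1,-18.1,-0.1,6.2,0,0,0,1,-19.1,-0.1,-0.3,0,0,0,1,-17.8,-0.1,-6.8,0,0,0,1,-14.4,-0.1,-12.5,0,0,0,1,-9.3,-0.1,-16.7,0,0,0],
)

```text
time: 4.32
tcp_pos: [0.5749, 0.0948, 0.2692]
eef_rot: [-0.701, -0.085, 0.081, 0.704]
force: [5.9, 6.7, -1.1]
grip_width: 0.0232
```

```bash
cat >> h.py <<'E'
def crank():
    s=readout.observe(); w=R.from_euler('z',-13.35,degrees=True)
    d=w.apply(s['tcp_pos']-np.array([.6275,.086,0]));F=w.apply(s['force'])
    a=np.degrees(np.arctan2(d[1],d[0]));rad=np.array([np.cos(np.radians(a)),np.sin(np.radians(a))])
    print('t',s['time'],'ang',a.round(1),'r',np.hypot(*d[:2]).round(4),'z',d[2].round(4),'Ftan',(-F[0]*rad[1]+F[1]*rad[0]).round(1),'Frad',(F[:2]@rad).round(1),'Fz',F[2].round(1),'w',s['grip_width'],'tq',s['ft_torque'].round(2))
E
python3 -c "
from h import *
crank();plan((.6,.1,.25),13.35,0)"
```

```text
t 4.325 ang 157.2 r 0.0533 z 0.2692 Ftan -7.5 Frad -4.7 Fz -1.1 w 0.023237215367162355 tq [ 0.96 -1.12 -0.  ]
tot turn [-0.2  0.2  0.3] dist [ 25.1   5.2 -19.2]
```

Call:
jog_arm(
  rows=[1,-3,-0.1,-18.9,0,0,0,1,3.6,-0.1,-18.8,0,0,0,1,9.8,-0.1,-16.4,0,0,0,1,14.8,-0.1,-12,0,0,0,1,18.1,-0.1,-6.2,0,0,0,1,19.1,-0.1,0.3,0,0,0,1,17.8,-0.1,6.8,0,0,0,1,14.4,-0.1,12.5,0,0,0,1,9.3,-0.1,16.7,0,0,0,1,3,-0.1,18.9,0,0,0,1,-3.6,-0.1,18.8,0,0,0,1,-9.8,-0.1,16.4,0,0,0],
)

```text
time: 5.82
tcp_pos: [0.6625, 0.1309, 0.2705]
eef_rot: [0.704, 0.085, -0.081, -0.701]
force: [3.6, -6.3, 2.1]
grip_width: 0.0231
```

```bash
python3 -c "
from h import *
crank()"
```

```text
t 5.825 ang 38.7 r 0.0569 z 0.2705 Ftan -6.8 Frad -2.8 Fz 2.1 w 0.02307256168069395 tq [-0.94 -0.55 -0.01]
```

Call:
jog_arm(
  rows=[1,-14.8,-0.1,12,0,0,0,1,-18.1,-0.1,6.2,0,0,0,1,-19.1,-0.1,-0.3,0,0,0,1,-17.8,-0.1,-6.8,0,0,0,1,-14.4,-0.1,-12.5,0,0,0,1,-9.3,-0.1,-16.7,0,0,0,1,-3,-0.1,-18.9,0,0,0,1,3.6,-0.1,-18.8,0,0,0,1,9.8,-0.1,-16.4,0,0,0,1,14.8,-0.1,-12,0,0,0,1,18.1,-0.1,-6.2,0,0,0,1,19.1,-0.1,0.3,0,0,0],
)

```text
time: 7.32
tcp_pos: [0.6497, 0.0355, 0.2718]
eef_rot: [0.703, 0.081, -0.084, -0.701]
force: [-6.6, -3.8, 5.2]
grip_width: 0.0229
```

```bash
python3 -c "
from h import *
crank()"
```

```text
t 7.325 ang -79.6 r 0.0552 z 0.2718 Ftan -7.6 Frad 0.8 Fz 5.2 w 0.022886866912364592 tq [-0.18  0.85 -0.01]
```

Call:
jog_arm(
  rows=[1,17.8,-0.3,6.8,0,0,0,1,14.4,-0.3,12.5,0,0,0,1,9.3,-0.2,16.7,0,0,0,1,3,-0.2,18.9,0,0,0,1,-3.6,-0.1,18.8,0,0,0,1,-9.8,-0.1,16.4,0,0,0],
)

```text
time: 8.07
tcp_pos: [0.6623, 0.131, 0.2725]
eef_rot: [0.704, 0.084, -0.081, -0.701]
force: [3.0, -6.8, 1.4]
grip_width: 0.0227
```

```bash
python3 -c "
from h import *
crank()"
```

```text
t 8.075 ang 38.9 r 0.0569 z 0.2725 Ftan -6.5 Frad -3.5 Fz 1.4 w 0.02274285604429575 tq [-0.89 -0.53  0.01]
```

Call:
jog_arm(
  rows=[1,-14.8,-0.1,12,0,0,0,1,-18.1,-0.1,6.2,0,0,0,1,-19.1,-0.1,-0.3,0,0,0,1,-17.8,-0.1,-6.8,0,0,0,1,-14.4,-0.1,-12.5,0,0,0],
)

```text
time: 8.7
tcp_pos: [0.5807, 0.1125, 0.2731]
eef_rot: [-0.701, -0.086, 0.081, 0.703]
force: [8.1, 3.6, -3.5]
grip_width: 0.0231
```

```bash
python3 -c "
from h import *
crank()"
```

```text
t 8.7 ang 137.2 r 0.0538 z 0.2731 Ftan -7.1 Frad -5.3 Fz -3.5 w 0.023099264984715408 tq [ 0.5  -1.5  -0.03]
```

Call:
jog_arm(
  rows=[1,-9.3,-0.1,-16.7,0,0,0,1,-3,-0.1,-18.9,0,0,0,1,3.6,-0.1,-18.8,0,0,0,1,9.8,-0.1,-16.4,0,0,0],
)

```text
time: 9.2
tcp_pos: [0.5948, 0.0439, 0.2735]
eef_rot: [-0.701, -0.082, 0.084, 0.704]
force: [-4.4, 6.1, 2.1]
grip_width: 0.0232
```

```bash
python3 -c "
from h import *
crank()"
```

```text
t 9.2 ang -141.2 r 0.0534 z 0.2735 Ftan -7.2 Frad -2.1 Fz 2.1 w 0.02320321843114046 tq [ 0.94  0.38 -0.01]
```

Call:
jog_arm(
  rows=[1,14.8,-0.1,-12,0,0,0,1,18.1,-0.1,-6.2,0,0,0,1,19.1,-0.1,0.3,0,0,0,1,17.8,-0.1,6.8,0,0,0,1,14.4,-0.1,12.5,0,0,0],
)

```text
time: 9.82
tcp_pos: [0.6782, 0.061, 0.274]
eef_rot: [0.704, 0.082, -0.083, -0.701]
force: [-3.0, -5.4, 3.9]
grip_width: 0.0232
```

```bash
python3 -c "
from h import *
crank()"
```

```text
t 9.825 ang -39.6 r 0.0566 z 0.274 Ftan -6.1 Frad -0.3 Fz 3.9 w 0.023179482033092457 tq [-0.61  0.31 -0.01]
```

Call:
jog_arm(
  rows=[1,9.3,-0.2,16.7,0,0,0,1,3,-0.2,18.9,0,0,0,1,-3.6,-0.1,18.8,0,0,0,1,-9.8,-0.1,16.4,0,0,0],
)

```text
time: 10.32
tcp_pos: [0.659, 0.1334, 0.2742]
eef_rot: [0.702, 0.083, -0.084, -0.702]
force: [-2.0, -4.8, 2.7]
grip_width: 0.0233
```

```bash
python3 -c "
from h import *
crank()"
```

```text
t 10.325 ang 43.1 r 0.0569 z 0.2742 Ftan -1.0 Frad -5.1 Fz 2.7 w 0.02334448979072838 tq [-0.79  0.17  0.01]
```

Call:
jog_arm(
  rows=[1,-14.8,-0.1,12,0,0,0,1,-18.1,-0.1,6.2,0,0,0,1,-19.1,-0.1,-0.3,0,0,0],
)

```text
time: 10.7
tcp_pos: [0.6046, 0.1363, 0.2746]
eef_rot: [0.704, 0.084, -0.083, -0.701]
force: [4.9, -9.5, 0.5]
grip_width: 0.0229
```

```bash
python3 -c "
from h import *
crank()"
```

```text
t 10.7 ang 101.2 r 0.0553 z 0.2746 Ftan -0.5 Frad -10.7 Fz 0.5 w 0.022914257149772438 tq [-1.47 -1.12 -0.02]
```

Call:
jog_arm(
  rows=[1,-17.8,-0.1,-6.8,0,0,0,1,-14.4,-0.1,-12.5,0,0,0,1,-9.3,-0.1,-16.7,0,0,0,1,-3,-0.1,-18.9,0,0,0,1,3.6,-0.1,-18.8,0,0,0,1,9.8,-0.1,-16.4,0,0,0,1,14.8,-0.1,-12,0,0,0,1,18.1,-0.1,-6.2,0,0,0,1,19.1,-0.1,0.3,0,0,0,1,17.8,-0.1,6.8,0,0,0,1,14.4,-0.1,12.5,0,0,0,1,9.3,-0.1,16.7,0,0,0],
)

```text
time: 12.2
tcp_pos: [0.6844, 0.0827, 0.2759]
eef_rot: [0.702, 0.083, -0.082, -0.702]
force: [2.1, -0.5, 3.7]
grip_width: 0.0228
```

```bash
python3 -c "
from h import *
crank()"
```

```text
t 12.2 ang -16.7 r 0.057 z 0.2759 Ftan -0.3 Frad 2.1 Fz 3.7 w 0.022761523616078246 tq [-0.09 -0.21 -0.01]
```

Call:
jog_arm(
  rows=[0.4,0,0,0,0,0,0,0.4,0,0,0,0,0,0,0.4,0,0,0,0,0,0,0.4,0,-30,0,0,0,0,0.4,0,-30,0,0,0,0,0.4,0,0,0,0,0,0],
)

```text
time: 12.95
tcp_pos: [0.6836, 0.0818, 0.3385]
eef_rot: [0.702, 0.085, -0.081, -0.702]
force: [-0.4, -0.5, 0.2]
grip_width: 0.0546
```

```bash
python3 - <<'E'
from h import *
plan((.5538,.0684,.335),13.35,3)
print(readout.observe()['force'])
E
```

```text
tot turn [0.  0.1 0.3] dist [-129.8  -13.4   -3.5]
[-43.1, 0.9, 5.7] [0.01, 0.03, 0.1]
[-43.1, 1.0, 5.7] [0.01, 0.03, 0.1]
[-43.1, 1.1, 5.7] [0.01, 0.03, 0.1]
[-0.39186692 -0.54150472  0.24742682]
```

Call:
jog_arm(
  rows=[0.6,-45,0,5.7,0,0,0.3,0.9,-45,0,5.7,0,0,0,1,-44,0,5.7,0,0,0,1,0,0,0,0,0,0,1,0,0,0,0,0,0],
)

```text
time: 13.58
tcp_pos: [0.549, 0.0674, 0.3355]
eef_rot: [0.702, 0.081, -0.085, -0.702]
force: [-1.1, 0.5, -0.2]
grip_width: 0.0077
```

```bash
python3 - <<'E'
from h import *
s=readout.observe();w=R.from_euler('z',-13.35,degrees=True)
print('tapper frame',w.apply(s['tcp_pos']-np.array([.6268,.0857,0])).round(4),s['force'])
plan((.5538,.0684,.335),13.35,0)
for n in ('wrist','scene'):
    p,d=eyes.camera(n);cv2.imwrite(f'pics/{n}3.png',p[:,:,::-1])
crop(cv2.imread('pics/scene3.png'),290,170,450,310,4,'pics/scene3c.png')
E
```

```text
tapper frame [-8.000e-02  2.000e-04  3.355e-01] [-1.12544809  0.48482288 -0.19047747]
tot turn [-0.   0.1 -0.3] dist [ 4.8  1.  -0.5]
```

View pics/wrist3.png

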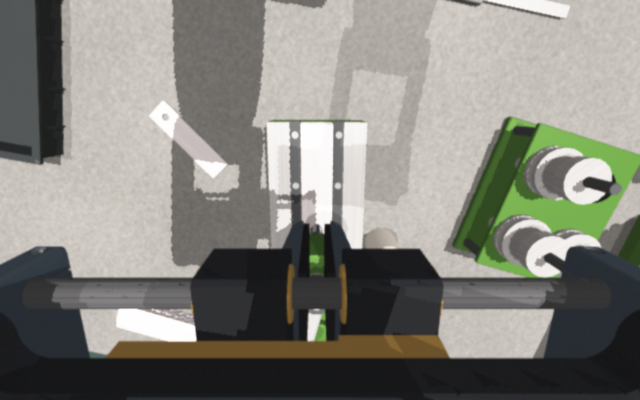

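View pics/scene3c.png

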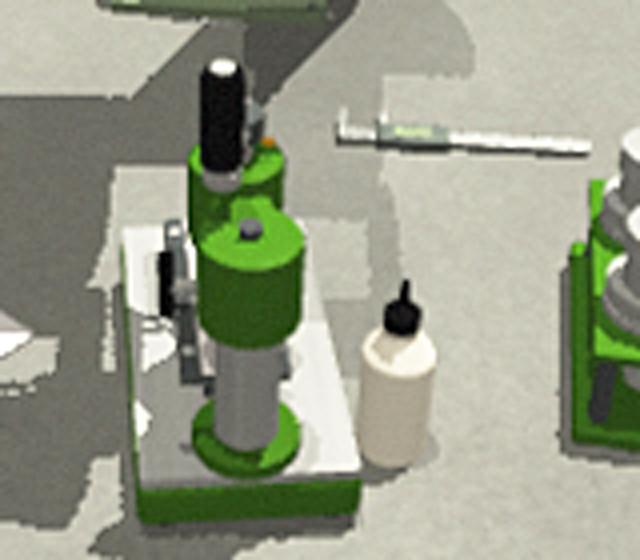

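Call:
jog_arm(
  rows=[1,0,48,0,0,0,0,1,0,48,0,0,0,0,1,0,48,0,0,0,0,1,0,48,0,0,0,0,1,0,40,0,0,0,0,1,0,12,0,0,0,0,1,0,4,0,0,0,0,1,0,0,0,0,0,0],
)

```text
time: 14.68
tcp_pos: [0.5488, 0.0673, 0.0892]
eef_rot: [0.702, 0.082, -0.084, -0.702]
force: [-0.1, 0.7, -0.5]
grip_width: 0.0006
```

```bash
cat >>h.py <<'E'
def tf():
    s=readout.observe();w=R.from_euler('z',-13.35,degrees=True)
    p=w.apply(s['tcp_pos']-np.array([.6268,.0857,0]))
    print('t',s['time'],'tapper',(p*1000).round(1),'tipz',((p[2]-.025)*1000).round(1),'F',w.apply(s['force']).round(1),'w',round(s['grip_width']*1000,1))
E
python3 - <<'E'
from h import *
tf();plan((.5538,.0684,.335),13.35,0)
p,d=eyes.camera('wrist');cv2.imwrite('pics/w4.png',p[:,:,::-1])
E
```

```text
t 14.675 tapper [-80.2   0.1  89.2] tipz 64.2 F [ 0.   0.7 -0.5] w 0.6
tot turn [ 0.   0.1 -0.2] dist [  5.    1.1 245.8]
```

View pics/w4.png

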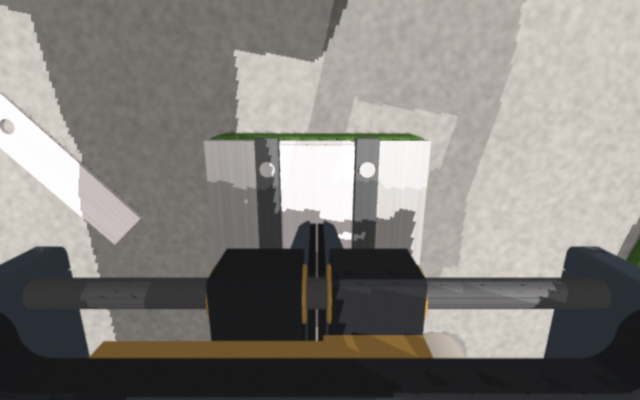

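Call:
jog_arm(
  rows=[1,0,6,0,0,0,0,1,0,4,0,0,0,0,1,0,2,0,0,0,0,1,0,0,0,0,0,0],
)

```text
time: 15.22
tcp_pos: [0.5474, 0.0672, 0.076]
eef_rot: [0.702, 0.081, -0.085, -0.702]
force: [-0.3, 0.0, -0.8]
grip_width: 0.0006
```

Call:
jog_arm(
  rows=[1,0,1,0,0,0,0,1,0,0,0,0,0,0],
)

```text
time: 15.48
tcp_pos: [0.5477, 0.0672, 0.0754]
eef_rot: [0.702, 0.081, -0.085, -0.702]
force: [-0.1, 0.4, 0.5]
grip_width: -0.0
```

```bash
python3 -c "
from h import *
tf()"
```

```text
t 15.475 tapper [-81.3   0.3  75.4] tipz 50.4 F [-0.   0.4  0.5] w -0.0
```

Call:
jog_arm(
  rows=[1,0,1,0,0,0,0,1,0,0,0,0,0,0],
)

```text
time: 15.72
tcp_pos: [0.5477, 0.0672, 0.0753]
eef_rot: [0.702, 0.081, -0.084, -0.702]
force: [-2.2, -0.2, 8.1]
grip_width: -0.0
```

```bash
python3 -c "
from h import *
tf()"
```

```text
t 15.725 tapper [-81.3   0.3  75.3] tipz 50.3 F [-2.2  0.3  8.1] w -0.0
```

Call:
jog_arm(
  rows=[1,-1.5,0,0,0,0,0,1,-1.5,0,0,0,0,0],
)

```text
time: 15.98
tcp_pos: [0.5464, 0.0668, 0.0753]
eef_rot: [0.702, 0.083, -0.083, -0.702]
force: [2.9, 0.7, 5.9]
grip_width: 0.0007
```

```bash
python3 -c "
from h import *
tf()"
```

```text
t 15.975 tapper [-82.6   0.2  75.3] tipz 50.3 F [ 3.  -0.   5.9] w 0.7
```

Call:
jog_arm(
  rows=[1,-2,0,0,0,0,0,1,-2,0,0,0,0,0,1,-2,0,0,0,0,0],
)

```text
time: 16.35
tcp_pos: [0.5407, 0.0653, 0.0753]
eef_rot: [0.702, 0.083, -0.083, -0.702]
force: [2.3, 0.5, 6.2]
grip_width: 0.0003
```

```bash
python3 - <<'E'
from h import *
tf()
p,d=eyes.camera('wrist');cv2.imwrite('pics/w5.png',p[:,:,::-1])
crop(p[:,:,::-1],200,110,440,260,3,'pics/w5.png')
E
```

```text
t 16.35 tapper [-88.5   0.   75.3] tipz 50.3 F [ 2.3 -0.   6.2] w 0.3
```

View pics/w5.png

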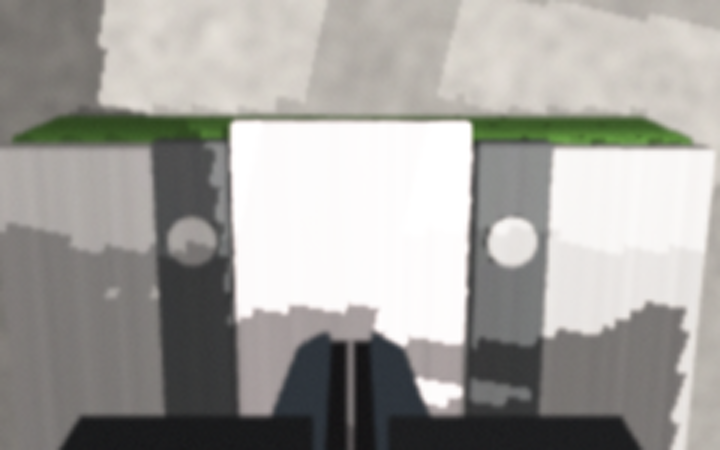

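The strip has slid: its front edge (y≈120 in the crop) is now past the bed edge (y≈147), with low drag. I'll keep dragging it forward.

Call:
jog_arm(
  rows=[1,-3,0,0,0,0,0,1,-4,0,0,0,0,0,1,-4,0,0,0,0,0,1,-4,0,0,0,0,0,1,-4,0,0,0,0,0,1,-4,0,0,0,0,0,1,-4,0,0,0,0,0,1,-4,0,0,0,0,0,1,-4,0,0,0,0,0,1,-3,0,0,0,0,0,1,0,0,0,0,0,0],
)

```text
time: 17.77
tcp_pos: [0.5031, 0.0563, 0.0753]
eef_rot: [0.703, 0.082, -0.084, -0.702]
force: [1.0, -0.3, 5.8]
grip_width: 0.0005
```

```bash
python3 - <<'E'
from h import *
tf()
p,d=eyes.camera('wrist')
crop(p[:,:,::-1],200,60,440,260,3,'pics/w6.png');cv2.imwrite('pics/w6f.png',p[:,:,::-1])
E
```

```text
t 17.775 tapper [-127.2   -0.    75.3] tipz 50.3 F [ 0.9 -0.5  5.8] w 0.5
```

View pics/w6.png

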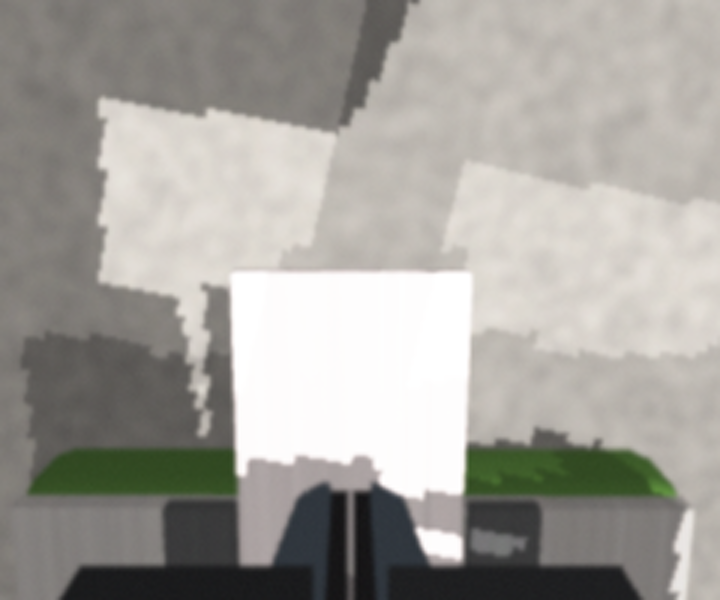

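```bash
python3 - <<'E'
from h import *
c=eyes.get_calibration('wrist');w=R.from_euler('z',-13.35,degrees=True)
T=lambda p:(w.apply(p-np.array([.6268,.0857,0]))*1000).round(1)
print(T(onplane(c,200+352/3,60+270/3,.05)),T(onplane(c,200+350/3,60+496/3,.045)))
print(T(onplane(c,200+231/3,60+272/3,.05)),T(onplane(c,200+472/3,60+272/3,.05)))
E
```

```text
[-181.4    0.9   50. ] [-139.3    0.7   45. ]
[-181.   -19.5   50. ] [-181.1   21.1   50. ]
```

Call:
jog_arm(
  rows=[1,0,-8,0,0,0,0,1,0,-4,0,0,0,0,1,15,0,0,0,0,0,1,15,0,0,0,0,0,1,0,8,0,0,0,0,1,0,2,0,0,0,0,1,0,1,0,0,0,0,1,0,0,0,0,0,0],
)

```text
time: 18.82
tcp_pos: [0.5304, 0.0633, 0.0753]
eef_rot: [0.702, 0.081, -0.085, -0.702]
force: [-0.5, 0.1, 4.0]
grip_width: 0.0006
```

```bash
python3 -c "
from h import *
tf()"
```

```text
t 18.825 tapper [-99.    0.4  75.3] tipz 50.3 F [-0.5  0.2  4. ] w 0.6
```

Call:
jog_arm(
  rows=[1,0,0.3,0,0,0,0,1,-3,0,0,0,0,0,1,-4,0,0,0,0,0,1,-4,0,0,0,0,0,1,-4,0,0,0,0,0,1,-4,0,0,0,0,0,1,0,0,0,0,0,0],
)

```text
time: 19.7
tcp_pos: [0.5122, 0.0586, 0.0753]
eef_rot: [0.703, 0.081, -0.085, -0.702]
force: [1.1, 0.5, 6.9]
grip_width: 0.0004
```

```bash
python3 - <<'E'
from h import *
tf()
p,d=eyes.camera('wrist')
crop(p[:,:,::-1],200,60,440,260,3,'pics/w7.png')
E
```

```text
t 19.7 tapper [-1.178e+02  1.000e-01  7.530e+01] tipz 50.3 F [1.2 0.3 6.9] w 0.4
```

View pics/w7.png

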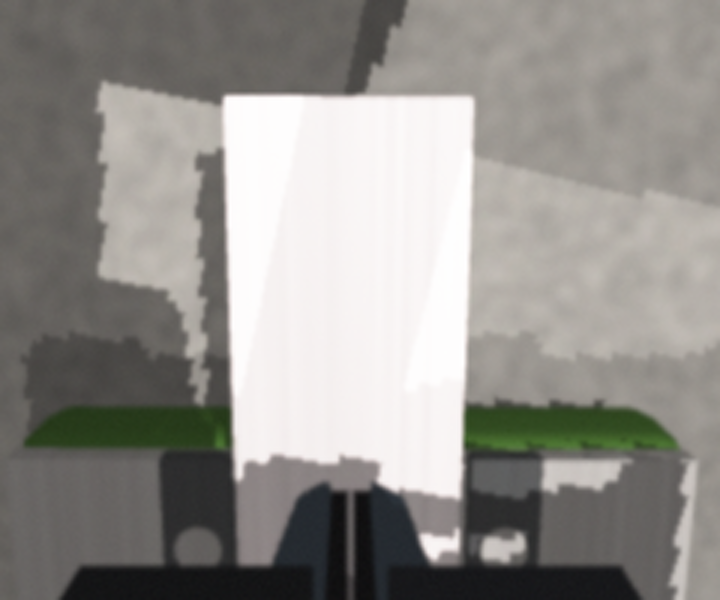

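```bash
python3 - <<'E'
from h import *
c=eyes.get_calibration('wrist');w=R.from_euler('z',-13.35,degrees=True)
T=lambda p:(w.apply(p-np.array([.6268,.0857,0]))*1000).round(1)
print(T(onplane(c,200+223/3,60+96/3,.05)),T(onplane(c,200+474/3,60+96/3,.05)),T(onplane(c,200+350/3,60+454/3,.045)))
E
```

```text
[-199.9  -19.8   50. ] [-200.    20.6   50. ] [-138.     0.9   45. ]
```

Call:
jog_arm(
  rows=[1,0,-10,0,0,0,0,1,0,-30,0,0,0,0,0.7,-20,0,0,0,0,0,0.4,-26,0,0,0,0,0,0,0,0,0,0,0,0,0,0,0,0,0,0,0],
)

```text
time: 20.5
tcp_pos: [0.4685, 0.0482, 0.1153]
eef_rot: [0.702, 0.081, -0.085, -0.702]
force: [-0.2, -0.2, -0.7]
grip_width: 0.0374
```

```bash
python3 - <<'E'
from h import *
tf();plan((.5,.05,.1),13.35,0)
p,d=eyes.camera('wrist')
cv2.imwrite('pics/w8.png',p[:,:,::-1])
E
```

```text
t 20.5 tapper [-162.7    0.   115.3] tipz 90.3 F [-0.3 -0.2 -0.7] w 37.4
tot turn [ 0.   0.1 -0.3] dist [ 31.5   1.8 -15.3]
```

View pics/w8.png

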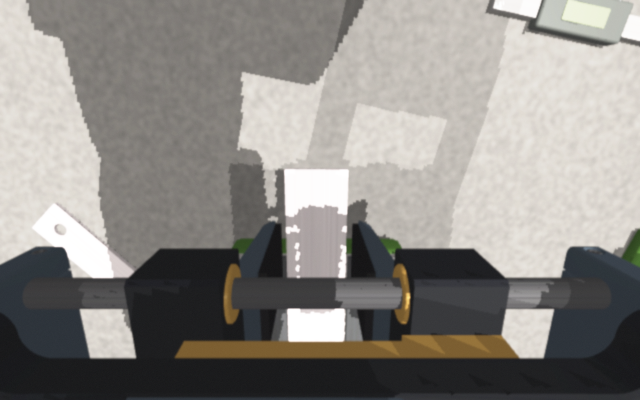

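Call:
jog_arm(
  rows=[0,-2.5,0,0,0,0,0.3,0,0,0,0,0,0,0,0,0,0,0,0,0,0,0,0,20,0,0,0,0,0,0,20,0,0,0,0,0,0,6.5,0,0,0,0,0,0,0,0,0,0,0],
)

```text
time: 21.42
tcp_pos: [0.4651, 0.0474, 0.0686]
eef_rot: [0.703, 0.079, -0.087, -0.702]
force: [-0.2, 0.3, 0.1]
grip_width: 0.0909
```

```bash
python3 - <<'E'
from h import *
tf();plan((.5,.05,.1),13.35,0)
p,d=eyes.camera('wrist')
cv2.imwrite('pics/w9.png',p[:,:,::-1])
E
```

```text
t 21.425 tapper [-1.662e+02  1.000e-01  6.860e+01] tipz 43.6 F [-0.1  0.3  0.1] w 90.9
tot turn [ 0.   0.1 -0.6] dist [34.9  2.6 31.4]
```

View pics/w9.png

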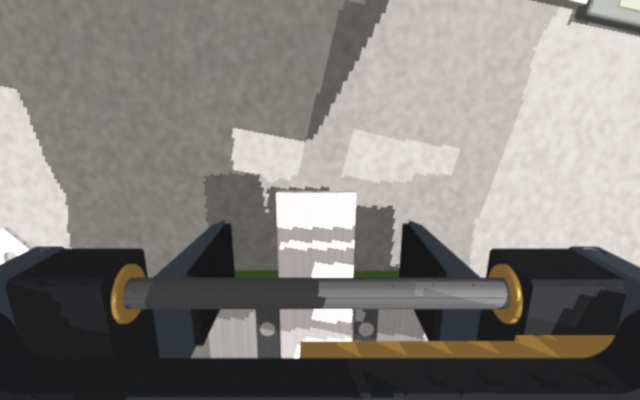

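Call:
jog_arm(
  rows=[0.4,0,0,0,0,0,-0.6,1,0,0,0,0,0,0,1,0,0,0,0,0,0,1,0,0,0,0,0,0,1,0,0,0,0,0,0,1,0,0,0,0,0,0],
  newtons=55,
)

```text
time: 22.22
tcp_pos: [0.4651, 0.0474, 0.0688]
eef_rot: [0.702, 0.083, -0.083, -0.702]
force: [0.3, -0.5, 0.7]
grip_width: 0.0391
```

```bash
python3 - <<'E'
from h import *
tf();plan((.5,.05,.1),13.35,0);print(readout.observe()['ft_torque'])
E
```

```text
t 22.225 tapper [-1.662e+02  1.000e-01  6.880e+01] tipz 43.8 F [ 0.2 -0.6  0.7] w 39.1
tot turn [0.  0.1 0. ] dist [34.9  2.6 31.2]
[ 0.17804269 -0.09570217  0.01172897]
```

Call:
jog_arm(
  rows=[1,0,-2,0,0,0,0,1,0,-3,0,0,0,0,1,0,-5,0,0,0,0,1,0,-5,0,0,0,0,1,0,0,0,0,0,0],
)

```text
time: 22.85
tcp_pos: [0.4654, 0.0475, 0.0843]
eef_rot: [0.702, 0.083, -0.082, -0.702]
force: [-0.4, -1.0, -2.2]
grip_width: 0.0389
```

```bash
python3 - <<'E'
from h import *
tf();plan((.5,.05,.1),13.35,0);print(readout.observe()['ft_torque'])
p,d=eyes.camera('wrist')
cv2.imwrite('pics/w10.png',p[:,:,::-1])
p,d=eyes.camera('scene')
crop(p[:,:,::-1],290,130,450,290,4,'pics/s10.png')
E
```

```text
t 22.85 tapper [-1.658e+02  1.000e-01  8.430e+01] tipz 59.3 F [-0.6 -0.9 -2.2] w 38.9
tot turn [0.  0.1 0.1] dist [34.6  2.5 15.7]
[ 0.07253091 -0.00162979 -0.01130773]
```

View pics/w10.png

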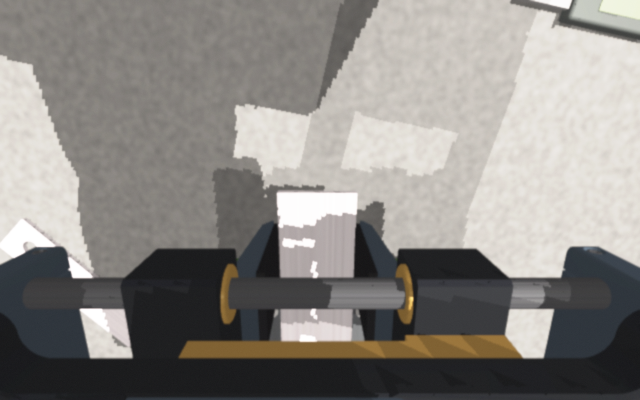

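View pics/s10.png

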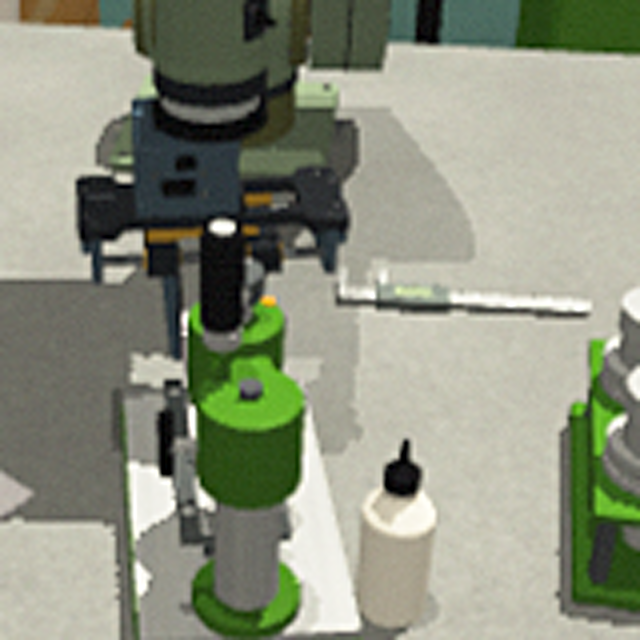

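Call:
jog_arm(
  rows=[1,-15,-8,0,0,0,0,1,-20,-14,0,0,0,0,1,-15,-20,0,0,0,0,1,0,-20,0,0,0,0,1,0,-10,0,0,0,0],
)

```text
time: 23.58
tcp_pos: [0.4158, 0.0356, 0.1569]
eef_rot: [0.702, 0.083, -0.082, -0.702]
force: [0.1, -0.7, -1.9]
grip_width: 0.0393
```

```bash
python3 - <<'E'
from h import *
tf()
plan((.4644,-.3798,.155),1.75,12)
E
```

```text
t 23.575 tapper [-216.8   -0.   156.9] tipz 131.9 F [-0.  -0.7 -1.9] w 39.3
tot turn [ 0.  11.7  0.1] dist [  48.6 -415.4   -1.9]
[-4.1, 0.2, -34.6] [0.0, 0.98, 0.01]
[-3.5, 0.2, -34.7] [0.0, 0.98, 0.01]
[-2.9, 0.2, -34.7] [0.0, 0.98, 0.01]
[-2.4, 0.2, -34.8] [0.0, 0.98, 0.01]
[-1.8, 0.2, -34.8] [0.0, 0.98, 0.01]
[-1.2, 0.2, -34.8] [0.0, 0.98, 0.01]
[-0.6, 0.2, -34.9] [0.0, 0.98, 0.01]
[0.0, 0.2, -34.9] [0.0, 0.98, 0.01]
[0.6, 0.2, -34.8] [0.0, 0.98, 0.01]
[1.2, 0.2, -34.8] [0.0, 0.98, 0.01]
[1.8, 0.2, -34.8] [0.0, 0.98, 0.01]
[2.4, 0.2, -34.8] [0.0, 0.98, 0.01]
```

Call:
jog_arm(
  rows=[1,-3,0,-20,0,1,0,1,-3.5,0,-32,0,1,0,1,-3,0,-40,0,1,0,1,-2.4,0,-42,0,1,0,1,-2,0,-42,0,1,0,1,-1.2,0,-42,0,1,0,1,-0.6,0,-42,0,1,0,1,0,0,-42,0,1,0,1,0.6,0,-40,0,1,0,1,1.2,0,-35,0,1,0,1,1.8,0,-25,0,1,0,1,2,0,-13,0,0.7,0],
)

```text
time: 25.08
tcp_pos: [0.4652, -0.3779, 0.1551]
eef_rot: [-0.707, -0.01, 0.011, 0.707]
force: [0.5, -0.2, -1.5]
grip_width: 0.0393
```

Call:
jog_arm(
  rows=[1,0,0,0,0,0,0],
)

```text
time: 25.2
tcp_pos: [0.4654, -0.3771, 0.1553]
eef_rot: [-0.707, -0.01, 0.011, 0.707]
force: [0.4, 0.4, -1.9]
grip_width: 0.0393
```

```bash
python3 - <<'E'
from h import *
plan((.4644,-.3798,.155),1.75,1)
for n in ('wrist','top'):
    p,d=eyes.camera(n);cv2.imwrite(f'pics/{n}11.png',p[:,:,::-1])
E
```

```text
tot turn [-0.1 -0.  -0. ] dist [-1.  -2.7 -0.3]
[-1.1, 0.3, -2.6] [-0.05, -0.01, -0.04]
```

View pics/wrist11.png

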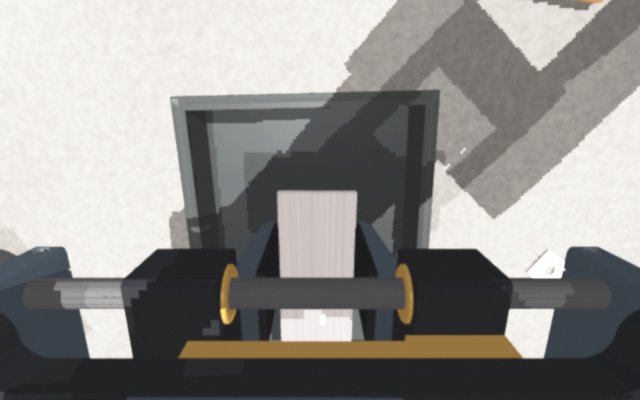

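View pics/top11.png

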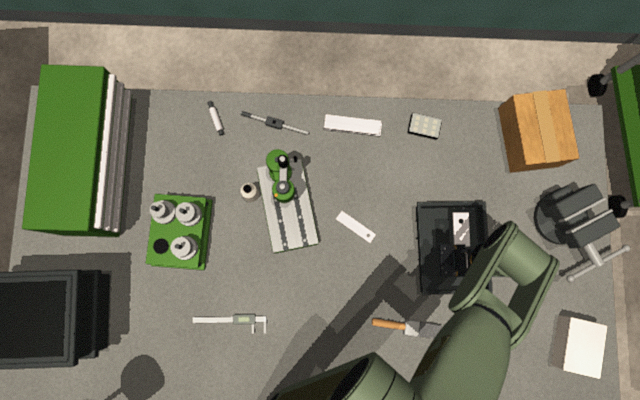

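Call:
jog_arm(
  rows=[1,-1,15,-2.6,0,0,0,1,0,28,0,0,0,0,1,0,28,0,0,0,0,1,0,25,0,0,0,0,1,0,14,0,0,0,0,1,0,7,0,0,0,0,1,0,2,0,0,0,0,1,0,0,0,0,0,0],
)

```text
time: 26.3
tcp_pos: [0.4652, -0.3801, 0.0374]
eef_rot: [0.707, 0.011, -0.011, -0.707]
force: [0.3, 0.3, -2.4]
grip_width: 0.0394
```

```bash
python3 -c "
from h import *
tf();plan((.4644,-.3798,.029),1.75,0)"
```

```text
t 26.3 tapper [-264.8 -415.8   37.4] tipz 12.4 F [ 0.4  0.2 -2.4] w 39.4
tot turn [0.1 0.  0.1] dist [-0.8  0.3 -8.4]
```

Call:
jog_arm(
  rows=[1,0,3,0,0,0,0,1,0,2,0,0,0,0,1,0,1,0,0,0,0,1,0,0,0,0,0,0],
)

```text
time: 26.8
tcp_pos: [0.4647, -0.3797, 0.0307]
eef_rot: [-0.707, -0.011, 0.011, 0.707]
force: [-0.5, 0.4, -2.3]
grip_width: 0.0389
```

Call:
jog_arm(
  rows=[1,0,1,0,0,0,0,1,0,0,0,0,0,0],
)

```text
time: 27.05
tcp_pos: [0.4647, -0.3797, 0.0297]
eef_rot: [-0.707, -0.011, 0.011, 0.707]
force: [-0.4, -0.0, -2.3]
grip_width: 0.0391
```

Call:
jog_arm(
  rows=[1,0,0.4,0,0,0,0,1,0,0,0,0,0,0,0.7,0,0,0,0,0,0,0.3,0,0,0,0,0,0,0.3,0,0,0,0,0,0,0.3,0,0,0,0,0,0],
)

```text
time: 27.8
tcp_pos: [0.465, -0.3799, 0.0296]
eef_rot: [0.707, 0.011, -0.011, -0.707]
force: [-0.9, 0.5, -0.3]
grip_width: 0.0633
```

Call:
jog_arm(
  rows=[0.3,0,-10,0,0,0,0,0.3,0,-30,0,0,0,0,0.3,0,-50,0,0,0,0,0.3,0,-50,0,0,0,0,0.3,-40,-30,0,0,0,0,0.3,-40,0,0,0,0,0,0.3,0,0,0,0,0,0],
)

```text
time: 28.68
tcp_pos: [0.3828, -0.3821, 0.2008]
eef_rot: [0.707, 0.01, -0.01, -0.707]
force: [0.6, 0.2, 0.5]
grip_width: 0.0638
```

```bash
python3 - <<'E'
from h import *
tf()
p,d=eyes.camera('wrist');cv2.imwrite('pics/w12.png',p[:,:,::-1]);np.save('w12.npy',d);c=eyes.get_calibration('wrist');C=cloud(c,d)
p,dt=eyes.camera('top');crop(p[:,:,::-1],230,130,500,310,2.9,'pics/t12.png')
E
```

```text
t 28.675 tapper [-345.4 -398.8  200.8] tipz 175.8 F [0.6 0.1 0.5] w 63.8
```

View pics/w12.png

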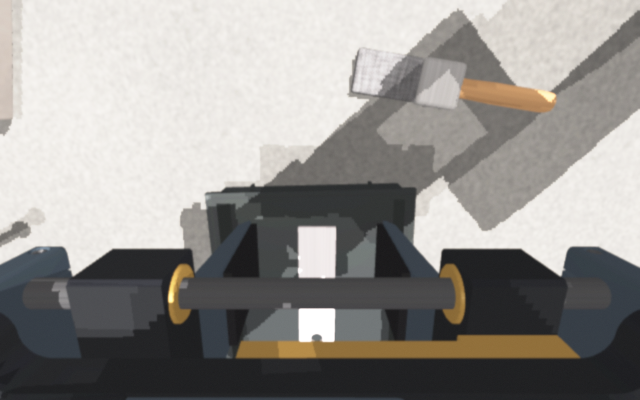

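View pics/t12.png

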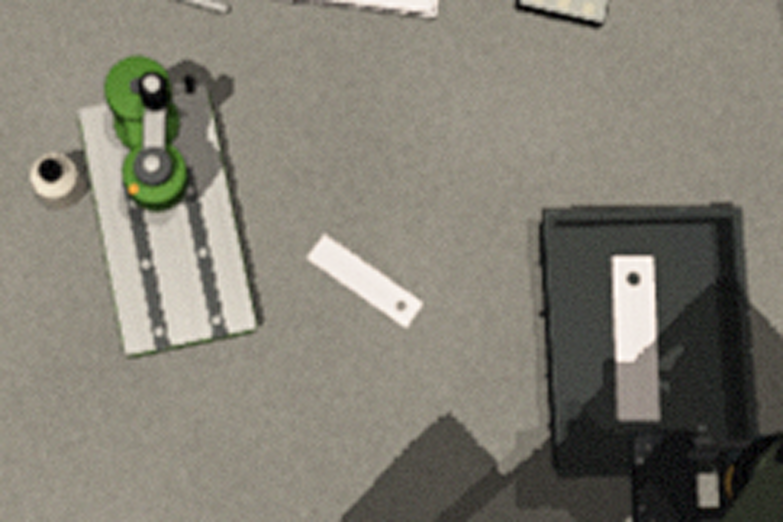

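The strip, hole included, lies inside the tote (crop x 612–658, y 255–420). The bottle is still standing at about (55,175). I'll check flatness by depth, then hand in.

```bash
python3 - <<'E'
from h import *
c=eyes.get_calibration('top');p,d=eyes.camera('top');C=cloud(c,d)
for u,v in [(635,265),(620,300),(650,300),(635,340),(625,410),(650,410),(590,300)]:
    print(C[int(130+v/2.9),int(230+u/2.9)].round(4))
print(C[int(130+175/2.9),int(230+50/2.9)].round(3), readout.observe()['force'])
print(manip.close_job())
E
```

```text
[ 0.5808 -0.3766  0.0117]
[ 0.5463 -0.3624  0.0099]
[ 0.5472 -0.3937  0.0103]
[ 0.5073 -0.3772  0.0065]
[ 0.4397 -0.3686  0.004 ]
[ 0.4402 -0.3913  0.0133]
[ 0.5457 -0.3345  0.0075]
[0.636 0.185 0.112] [ 0.37138464 -0.49417778 -0.04182577]
the job is handed in; nothing more can be done
None
```

The strip is lying in the tote and the job is handed in, at about 29 s of the 72 s allowed.

- **Tapping out:** I turned the crank anticlockwise 3.9 turns. The drag at the handle fell from about 7 N to under 1 N between 2.8 and 3.0 turns. I stopped about one turn past that, with the handle parked to the rear.
- **Sliding:** Two light fingertip drags of about 4–8 N brought the strip forward to an overhang of roughly 60 mm, still flat on the bed. The sideways force stayed near 3 N or less, so the strip did not push hard on the tap.
- **Placing:** I pinched the strip by its sides and released it about 1–2 mm above the tote floor.

**Last checks:**
- The top camera shows the strip inside the tote, parallel to its walls. The oil bottle is standing where it was, and the gripper is clear with about 0 N on it.
- The depth readings on the strip's top scatter from 4 to 13 mm, against 9 mm expected for lying flat. I take that as camera noise, so flatness rests on the picture more than on the depth.
- I never saw the tap tip directly. That it is clear of the hole is inferred from the drop in drag and the free slide of the strip.

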